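# Spread the sweet onions in the pantry drying tray

### The arm

A 6-joint arm with a two-finger parallel gripper is mounted at the origin on the work surface. World frame = base frame: x ahead of the robot, y to its left, z up, the work surface at z = 0. Lengths are in m, angles in rad, forces in N, time in s.
With the tool pointing down it reaches from about 0.425 to 0.95 m from the base axis. Payload 3.5 kg.
Tool frame: the origin (TCP) lies between the finger pads; the fingertips stand 19 mm ahead of it and the grasp point (between the pads) is the TCP; z points along the fingers, y is the line along which they close (so a half turn about z gives the same grasp; the last joint's range is limited). The gripper opens to 85 mm and grips with 20 to 120 N. Pads are 22 mm wide; open, the fingers measure 114 mm over their backs; the gripper's body (76 mm by 85 mm) begins 54 mm behind the grasp point. The pads swing forward as they close: fully open they stand 13 mm farther back than shut.
Start: joints at [-1.392, 0.286, 1.577, -0, 1.279, -0.15], TCP at [0.218, -0.639, 0.25] pointing down, gripper open.
Joint ranges: [-2.77, 2.77], [-0.9, 2.22], [0.21, 2.48], [-1.53, 4.67], [0.24, 2.81], [-2.84, 2.84]. Speed limits (rad/s): [2.79, 2.79, 3.14, 3.14, 3.14, 3.14].

### API

Orientations are given as a unit quaternion [x, y, z, w].
In Python, from plant import monitor, eyes, ctrl gives the robot as it stands.
- The arm moves only by the shell command python3 -m handwheel 'ROWS' [FORCE]. ROWS is JSON, a list of rows, each a list of 7 numbers: the shift along the tool's x, y, z in units of 40 cm (1.0 is 40 cm), then the turn, a rotation vector about the tool's x, y, z in units of pi rad (1.0 is pi rad), then the opening, from -1 (shut) to 1 (fully open). A call has 1 to 12 rows; each row is the pose to reach, as a shift and turn from the pose commanded when the call began, along the tool's axes at that moment, turning the shorter way round; what a row does not reach only later rows make up. A row lasts 1/8 s, in which the tool goes at most 62.5 mm and 10.7 degrees, less where a joint would pass 70% of its speed; a pose out of reach is approached as far as the arm can. A call with a number of a shift or a turn outside -1 to 1 is refused whole. A call with a gripper value outside its range is refused whole. The fingers move at their own pace and stop on an object; FORCE is the grip in N (left out, the last holds). Time passes only in rows, so rows that repeat a pose let the fingers close. It gives the time, the measured TCP pose, the force, the opening and the grip force at its end, in the units of the state.
- monitor.get_state(): the state, without advancing time (a new reading comes with each control period).
- eyes.read_camera(name): name is "scene" or "top"; returns the picture (480x640x3 uint8, red, green, blue); there is no depth.
- eyes.camera_params(name): a dict with "K" (3x3 intrinsics, pixels), "R" (3x3) and "t" (3): a world point X has camera coordinates R X + t. Camera axes: x right, y down, z forward; pixel columns grow to the right and rows downward; lengths in m; the calibration is good to about 2 mm. A picture is of the moment at which its call begins. camera_params takes no time and is no camera call.
- ctrl.sign_off(): hands the job in; it is judged then, once.
The state is a dict: "time": time; "qpos": joint angles; "dq": joint speeds; "joint_efforts": joint torques, N m; "eef_pos": TCP position; "tcp_rot": TCP orientation; "contact_force": force on the tool from outside, world axes, zero at the start; "wrist_torque": the same for the moment, N m; "opening": opening from 0.0 (shut) to 1.0 (fully open); "finger_force": force on a finger pad.
Only numpy, scipy, OpenCV 4.12 (cv2) and the standard library are available. Lean on these libraries where they do the work, as an engineer would, in place of code of your own. Each camera call takes 0.05 s, during which the arm holds its last target. There are 200 camera calls.

### The job

The five sweet onions are heaped together at the back of the wooden drying tray, partly under the white wire shelf. Spread them into one even layer over the whole length of the tray: all of them resting on the tray floor, at least one in each of the left, middle and right thirds, and at least two centimetres clear between any two onions. Handle them gently, without throwing them or dropping them from a height, and do not disturb the can, the jar, the funnel and the lemon squeezer standing around.

Things in the scene. Friction and masses are not known exactly. Their poses are not given: they have to be found in the camera images.
- rack: Fixed shallow wooden drying tray. Origin: centre of its underside, on the work surface; x points to its back (away from the robot), y left along its length, z up. Outside 236 (x) by 346 mm (y), walls 8 mm thick, rim 26 mm and inner floor 8 mm above the work surface, inside 220 by 330 mm; thirds of its length meet at y = -55 and +55 mm. Its wire shelf is fixed to it.
- shelf_edge (a point): Middle of the front wire of the white wire shelf over the tray's back (30 mm behind the tray's middle, 224 mm up; axes as the tray). Wires along y at 0, 30, 60, 90, 120 mm behind this point, 5 to 8 mm thick, 424 mm long, underside 220 mm above the work surface. Four 8 mm wire legs at its corners: 0 and 120 mm behind, 212 mm left and right. Open in front and behind.
- onion_a: Sweet onion, golden-brown, slightly flattened ball 64 mm across and 52 mm high with a flat root end 28 mm across and a dry 8 mm neck stub (look only) on top; about 140 g. Origin at its centre; z runs from root to neck.
- onion_b: Sweet onion, golden-brown, slightly flattened ball 64 mm across and 52 mm high with a flat root end 28 mm across and a dry 8 mm neck stub (look only) on top; about 140 g. Origin at its centre; z runs from root to neck.
- onion_c: Sweet onion, golden-brown, slightly flattened ball 64 mm across and 52 mm high with a flat root end 28 mm across and a dry 8 mm neck stub (look only) on top; about 140 g. Origin at its centre; z runs from root to neck.
- onion_d: Sweet onion, golden-brown, slightly flattened ball 64 mm across and 52 mm high with a flat root end 28 mm across and a dry 8 mm neck stub (look only) on top; about 140 g. Origin at its centre; z runs from root to neck.
- onion_e: Sweet onion, golden-brown, slightly flattened ball 64 mm across and 52 mm high with a flat root end 28 mm across and a dry 8 mm neck stub (look only) on top; about 140 g. Origin at its centre; z runs from root to neck.
- can: Bystander: closed can of corn, green with a yellow band, 76 mm across, 108 mm high, upright; origin at the centre of its underside.
- jar: Bystander: short glass canning jar with snap lid and orange seal, 82 mm across, 94 mm high, upright; origin at the centre of its underside.
- funnel: Bystander: white plastic funnel standing mouth down, 100 mm across, 100 mm high; origin at the centre of its underside.
- squeezer: Bystander: stainless lemon squeezer lying flat, 240 mm long along its y axis, 78 mm wide at the bowl (at y = -65 mm), up to 42 mm high; origin at its underside near the middle.
Things that resemble listed ones, but are neither listed nor needed, are in the scene too. Leave any purple look-alike of the onion_c alone.

How it is judged:
By the outcome, as a careful person would: the job done as asked, in the order asked, and still so for the second after the job is handed in, with the robot touching nothing.
It also fails if it takes over 67 s, if anything falls off the work surface, if the arm or the gripper's body presses on something with over 40 N, if the wrist force passes 120 N, or if a joint passes its speed limit or range.

## Working session

There is one attempt and no reset: what is moved stays moved. The work goes in short steps, Python scripts to look and compute and a shell command to move; the robot and the scene stay as the last step left them, time stands still between calls to the robot, and variables do not carry over. Pictures are saved under pics/ and viewed, at most 10 in all, crops included, and the job is handed in when it is done.

```bash
ls; mkdir -p pics; python3 - <<'E'
from plant import monitor, eyes, ctrl
import cv2,numpy as np
for n in("scene","top"):
    im=eyes.read_camera(n);cv2.imwrite(f"pics/{n}0.png",im[:,:,::-1]);p=eyes.camera_params(n)
    print(n,np.round(p["K"],1).tolist(),np.round(p["R"],4).tolist(),np.round(p["t"],4).tolist())
s=monitor.get_state();print(s)
E
```

```text
pics
scene [[547.5, 0.0, 319.6], [0.0, 547.5, 244.3], [0.0, 0.0, 1.0]] [[-0.2979, 0.9546, 0.0015], [0.7421, 0.2326, -0.6287], [-0.6005, -0.1861, -0.7777]] [0.1507, -0.2965, 1.7352]
top [[524.4, 0.0, 326.2], [0.0, 524.4, 233.8], [0.0, 0.0, 1.0]] [[-0.0948, -0.9955, 0.0043], [-0.9709, 0.0915, -0.2212], [0.2198, -0.0252, -0.9752]] [0.058, 0.5752, 1.1211]
{'time': 0.1, 'qpos': array([-1.39196002e+00,  2.87148995e-01,  1.57799688e+00, -1.76154536e-05,
        1.27857322e+00, -1.50008863e-01]), 'dq': array([-0.0009489 , -0.00347831, -0.00508447, -0.00094592,  0.0005459 ,
        0.00023539]), 'joint_efforts': array([ 9.42754559e-04, -4.07291687e+01, -2.93700027e+01, -1.66619411e-04,
        3.42518397e-03, -2.81498195e-06]), 'eef_pos': array([ 0.21791413, -0.63829366,  0.24905574]), 'tcp_rot': array([ 9.86512059e-01,  1.63685149e-01, -2.37552087e-05, -1.06299023e-03]), 'contact_force': array([ 0.89331391,  0.30308405, -0.96151844]), 'wrist_torque': array([ 0.03546332, -0.02747529, -0.04803174]), 'finger_force': 0.0, 'opening': 1.0045967033244336}
```

View pics/scene0.png

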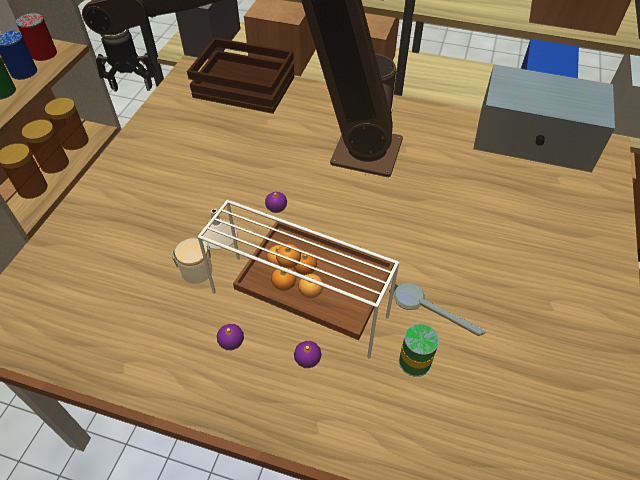

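View pics/top0.png

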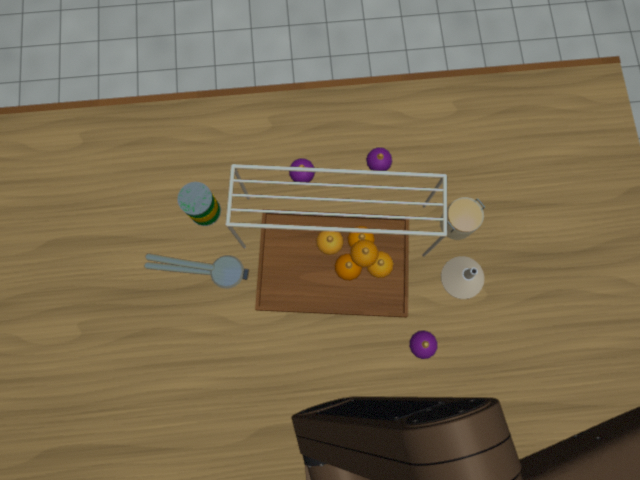

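The scene view shows five golden-brown onions heaped in the tray (around 270-325, 240-300) and three purple ones outside it (276,201), (230,336) and (307,353). In the top view the golden ones are at (330,240), (362,238), (365,252, on top), (348,267) and (380,264). The purple ones there, at (302,171), (379,159) and (424,344), are the look-alikes to leave alone. I'll enlarge a crop to confirm.

```bash
cat > h.py <<'E'
import numpy as np,cv2
from plant import monitor, eyes, ctrl
def ray(n,uv,z):
    p=eyes.camera_params(n);K,R,t=[np.array(p[k]) for k in"KRt"]
    d=R.T@np.linalg.inv(K)@[uv[0],uv[1],1];c=-R.T@t
    return c+d*(z-c[2])/d[2]
def proj(n,X):
    p=eyes.camera_params(n);K,R,t=[np.array(p[k]) for k in"KRt"]
    q=K@(R@np.array(X)+t);return q[:2]/q[2]
def tri(u1,u2):
    A=[];b=[]
    for n,u in(("top",u1),("scene",u2)):
        p=eyes.camera_params(n);K,R,t=[np.array(p[k]) for k in"KRt"]
        x,y,_=np.linalg.inv(K)@[u[0],u[1],1]
        A+=[x*R[2]-R[0],y*R[2]-R[1]];b+=[t[0]-x*t[2],t[1]-y*t[2]]
    X,r,*_=np.linalg.lstsq(np.array(A),np.array(b),rcond=None);return X
E
python3 - <<'E'
from h import *
for u in((263,213),(409,217),(408,316),(257,309)):print(ray("top",u,.026).round(3))
for n in("scene","top"):
    p=eyes.camera_params(n);print((-np.array(p["R"]).T@p["t"]).round(3))
a=cv2.imread("pics/top0.png")[190:330,230:430];b=cv2.imread("pics/scene0.png")[190:340,190:400]
cv2.imwrite("pics/c0.png",np.vstack([cv2.resize(a,(560,392//1*1),interpolation=2)[:290],cv2.resize(b,(560,400),interpolation=2)[20:310]]))
A=cv2.resize(a,None,fx=4,fy=4,interpolation=2);cv2.imwrite("pics/ctop.png",A)
B=cv2.resize(b[20:,:150],None,fx=4.5,fy=4.5,interpolation=2);cv2.imwrite("pics/cscene.png",B)
E
```

```text
[0.651 0.146 0.026]
[ 0.609 -0.195  0.026]
[ 0.38  -0.163  0.026]
[0.428 0.175 0.026]
[1.307 0.248 1.163]
[0.318 0.033 1.22 ]
```

View pics/ctop.png

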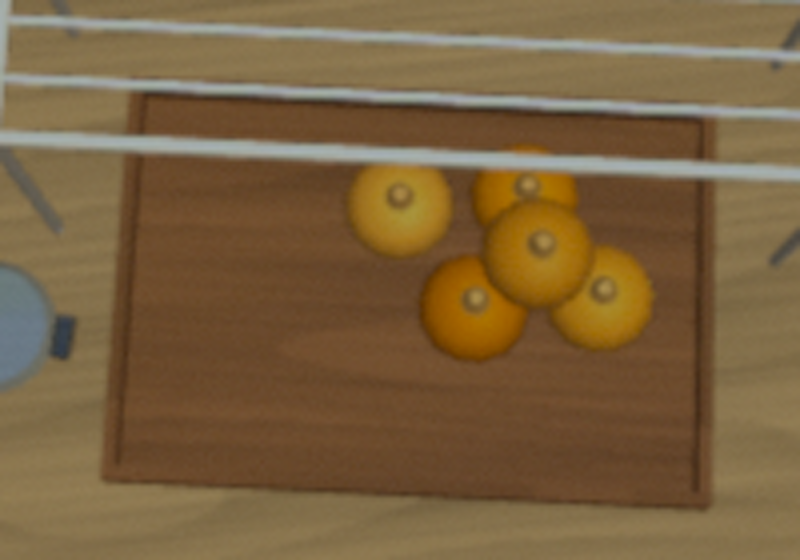

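View pics/cscene.png

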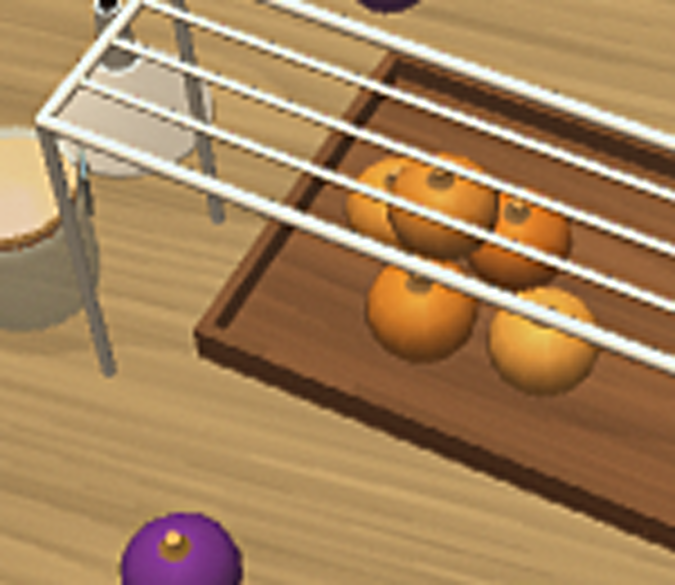

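The enlarged crops confirm it: all five onions in the tray are golden-brown with their necks up. Four sit on the floor, and one (crop 538,252, full image 364,253) rests on three others. The purple ones are outside the tray and I'll leave them.

```bash
cat >> h.py <<'E'
from scipy.optimize import least_squares
from scipy.spatial.transform import Rotation as Rn
TR=None
def tray():
    px=np.array([(134,90),(717,116),(709,507),(103,481)])/4.+[230,190]
    loc=np.array([(.118,.173),(.118,-.173),(-.118,-.173),(-.118,.173)])
    W=np.array([ray("top",u,.026)[:2] for u in px])
    f=lambda p:(W-(loc@np.array([[np.cos(p[2]),np.sin(p[2])],[-np.sin(p[2]),np.cos(p[2])]])+p[:2])).ravel()
    r=least_squares(f,[.5,0,0]);return r.x,r.fun
def T2W(q,p):
    c,s=np.cos(p[2]),np.sin(p[2]);return np.array([c*q[0]-s*q[1],s*q[0]+c*q[1]])+p[:2]
def W2T(w,p):
    c,s=np.cos(p[2]),np.sin(p[2]);d=np.array(w[:2])-p[:2];return np.array([c*d[0]+s*d[1],-s*d[0]+c*d[1]])
E
python3 - <<'E'
from h import *
p,r=tray();print(p.round(4),r.round(3))
tp=dict(A=(330,242.5),B=(361.8,237.5),C=(364.5,253),D=(348.2,266.8),E=(380.5,264.2))
sc=dict(A=(310.7,285.8),B=(283.3,279.1),C=(288.4,256),D=(305.3,262.9),E=(278,255))
for k in tp:
    X=ray("top",tp[k],.034);t=tri(tp[k],sc[k])
    print(k,"floor",X.round(3),W2T(X,p).round(3),"tri",t.round(3),W2T(t,p).round(3))
s=tray()[0]
for q in((.03,.212),(.03,-.212)):
    w=T2W(q,p);print("shelf",w.round(3),proj("top",[*w,.224]).round(1),proj("scene",[*w,.224]).round(1))
print("funnel",ray("top",(462,277),.05),"jar",ray("top",(463,217),.09), "sq",ray("top",(228,271),.03),"can",ray("top",(196,196),.108))
st=monitor.get_state();print(Rn.from_quat(st["tcp_rot"]).as_matrix().round(3))
E
```

```text
[ 0.5149 -0.0086 -0.1413] [-0.004 -0.001 -0.003  0.001  0.005  0.002  0.003 -0.002]
A floor [ 0.564 -0.004  0.034] [0.048 0.011] tri [ 0.565 -0.005  0.028] [0.049 0.011]
B floor [ 0.568 -0.079  0.034] [ 0.063 -0.062] tri [ 0.569 -0.078  0.031] [ 0.063 -0.061]
C floor [ 0.532 -0.081  0.034] [ 0.027 -0.069] tri [ 0.525 -0.077  0.072] [ 0.019 -0.066]
D floor [ 0.503 -0.04   0.034] [-0.007 -0.033] tri [ 0.503 -0.04   0.032] [-0.007 -0.033]
E floor [ 0.502 -0.114  0.034] [ 0.002 -0.107] tri [ 0.502 -0.115  0.034] [ 0.002 -0.107]
shelf [0.574 0.197] [228.  226.6] [397.6 260.5]
shelf [ 0.515 -0.223] [445.2 236.6] [228.6 199. ]
funnel [ 0.45346364 -0.29149725  0.05      ] jar [ 0.58188216 -0.30305653  0.09      ] sq [0.51995107 0.23460743 0.03      ] can [0.68038486 0.2827637  0.108     ]
[[ 0.946  0.323 -0.   ]
 [ 0.323 -0.946  0.002]
 [ 0.    -0.002 -1.   ]]
```

```bash
cat >> h.py <<'E'
P=np.array([.5149,-.0086,-.1413])
def go(x,y,z,th=None,ph=0,back=0):
    "shift & turn row (units) to tray-frame point; th tilt deg, ph yaw deg; None keeps orientation"
    s=monitor.get_state();R=Rn.from_quat(s["tcp_rot"])
    Rt=R if th is None else Rn.from_euler("z",P[2])*Rn.from_euler("x",np.pi)*Rn.from_euler("y",th,degrees=True)*Rn.from_euler("z",ph,degrees=True)
    w=np.array([*T2W((x,y),P),z])-back*Rt.as_matrix()[:,2]
    sh=R.inv().apply(w-s["eef_pos"])/.4;rv=(R.inv()*Rt).as_rotvec()/np.pi
    print("row",sh.round(4).tolist(),rv.round(4).tolist(),"rows>=",max(np.linalg.norm(sh)*.4/.0625,np.linalg.norm(rv)*180/10.7).round(1))
def st():
    s=monitor.get_state();print("t",round(s["time"],2),"tray",W2T(s["eef_pos"],P).round(4),s["eef_pos"][2].round(4),"op",round(s["opening"],3),"ff",round(float(s["finger_force"]),1),"F",s["contact_force"].round(1),"q",s["qpos"].round(2))
E
python3 -c "
from h import *
go(-.09,-.067,.25,25,0);go(.02,-.067,.073,25,0,.12)"
```

```text
row [0.9346, -1.2027, 0.0005] [-0.0333, 0.1364, 0.1471] rows>= 9.7
row [1.0667, -1.1352, 0.171] [-0.0333, 0.1364, 0.1471] rows>= 10.0
```

```bash
python3 -m handwheel '[[0.75,-0.96,0,-0.033,0.136,0.147,1],[0.75,-0.96,0,-0.033,0.136,0.147,1],[0.75,-0.96,0,-0.033,0.136,0.147,1],[0.75,-0.96,0,-0.033,0.136,0.147,1],[0.75,-0.96,0,-0.033,0.136,0.147,1],[0.75,-0.96,0,-0.033,0.136,0.147,1],[0.75,-0.96,0,-0.033,0.136,0.147,1],[0.75,-0.96,0,-0.033,0.136,0.147,1],[0.75,-0.96,0,-0.033,0.136,0.147,1]]' 35; python3 -c "
from h import *
st();go(-.09,-.067,.25,25,0);go(.02,-.067,.073,25,0,.1);go(.02,-.067,.073,25,0)"
```

```text
time: 1.23
eef_pos: [0.3784, -0.1751, 0.2498]
tcp_rot: [0.974, -0.065, 0.216, 0.015]
contact_force: [-0.1, -0.1, 0.4]
opening: 0.999
finger_force: 0.0
t 1.23 tray [-0.1117 -0.1841] 0.2498 op 0.999 ff 0.0 F [-0.1 -0.1  0.4] q [-0.84 -0.58  2.38  0.32  1.02  0.74]
row [0.0514, -0.2923, 0.023] [-0.0006, 0.0002, 0.0023] rows>= 1.9
row [0.1137, -0.2914, 0.2903] [-0.0006, 0.0002, 0.0023] rows>= 2.7
row [0.1139, -0.2909, 0.5403] [-0.0006, 0.0002, 0.0023] rows>= 4.0
```

```bash
python3 -m handwheel '[[0.05,-0.15,0.02,0,0,0.002,1],[0.11,-0.29,0.2,0,0,0.002,1],[0.114,-0.291,0.29,0,0,0.002,1],[0.114,-0.291,0.35,0,0,0.002,1],[0.114,-0.291,0.41,0,0,0.002,1],[0.114,-0.291,0.47,0,0,0.002,1],[0.114,-0.291,0.51,0,0,0.002,1],[0.114,-0.291,0.535,0,0,0.002,1],[0.114,-0.291,0.535,0,0,0.002,1]]' 35; python3 -c "
from h import *
st();go(.02,-.067,.073,25,0)"
```

```text
time: 2.35
eef_pos: [0.5242, -0.0826, 0.0745]
tcp_rot: [0.974, -0.072, 0.215, 0.015]
contact_force: [0.3, -0.0, 0.6]
opening: 1.004
finger_force: 0.0
t 2.35 tray [ 0.0197 -0.072 ] 0.0745 op 1.004 ff 0.0 F [ 0.3 -0.   0.6] q [-0.39  0.03  2.28  0.25  0.42  1.11]
row [-0.001, -0.0125, 0.0038] [0.0004, 0.0008, -0.002] rows>= 0.1
```

```bash
python3 -m handwheel '[[0,0,0,0,0,0,0],[0,0,0,0,0,0,0],[0,0,0,0,0,0,0],[0,0,0,0,0,0,0],[0,0,0,0,0,0,0]]' 35; python3 -c "
from h import *
st();cv2.imwrite('pics/g1.png',np.hstack([cv2.resize(eyes.read_camera('scene')[170:370,180:420,::-1],(400,333)),cv2.resize(eyes.read_camera('top')[150:350,220:460,::-1],(400,333))]))
go(-.06,-.067,.16);go(-.02,.125,.05)"
```

```text
time: 2.98
eef_pos: [0.5251, -0.0821, 0.0763]
tcp_rot: [0.974, -0.072, 0.216, 0.015]
contact_force: [-2.0, 2.0, 6.6]
opening: 0.721
finger_force: 37.9
t 2.98 tray [ 0.0205 -0.0713] 0.0763 op 0.721 ff 37.9 F [-2.   2.   6.6] q [-0.39  0.02  2.28  0.25  0.42  1.11]
row [-0.0937, -0.0101, -0.2749] [0.0, 0.0, 0.0] rows>= 1.9
row [-0.122, -0.4903, 0.0159] [0.0, 0.0, 0.0] rows>= 3.2
```

View pics/g1.png

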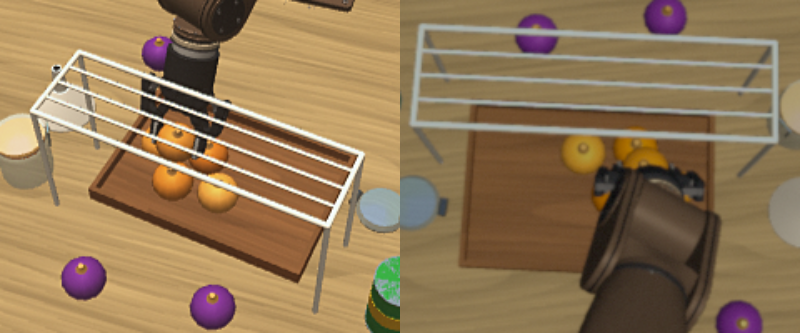

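The scene half shows the top onion between the fingers at (175,140), with the other four undisturbed. I'll lift it out and carry it to the left third.

```bash
python3 -m handwheel '[[-0.02,0,-0.06,0,0,0,0],[-0.04,0,-0.13,0,0,0,0],[-0.07,-0.01,-0.2,0,0,0,0],[-0.094,-0.01,-0.275,0,0,0,0],[-0.094,-0.01,-0.275,0,0,0,0]]' 35; python3 -c "
from h import *
st();go(-.025,.11,.1);go(-.025,.11,.046);go(-.025,.11,.04)"
```

```text
time: 3.7
eef_pos: [0.4452, -0.0665, 0.1602]
tcp_rot: [0.973, -0.072, 0.217, 0.016]
contact_force: [0.1, -0.3, -1.5]
opening: 0.72
finger_force: 39.0
t 3.7 tray [-0.0609 -0.0671] 0.1602 op 0.72 ff 39.0 F [ 0.1 -0.3 -1.5] q [-0.44 -0.37  2.42  0.2   0.67  1.15]
row [0.0152, -0.4432, 0.1733] [0.0, 0.0, 0.0] rows>= 3.0
row [-0.0421, -0.4432, 0.2955] [0.0, 0.0, 0.0] rows>= 3.4
row [-0.0485, -0.4432, 0.3091] [0.0, 0.0, 0.0] rows>= 3.5
```

```bash
python3 -m handwheel '[[0,-0.12,0.02,0,0,0,0],[0.01,-0.25,0.06,0,0,0,0],[0.015,-0.37,0.12,0,0,0,0],[0.015,-0.443,0.173,0,0,0,0],[-0.005,-0.443,0.22,0,0,0,0],[-0.025,-0.443,0.26,0,0,0,0],[-0.038,-0.443,0.285,0,0,0,0],[-0.042,-0.443,0.295,0,0,0,0],[-0.042,-0.443,0.295,0,0,0,0]]' 35; python3 -c "
from h import *
st();go(-.025,.11,.04)"
```

```text
time: 4.82
eef_pos: [0.5057, 0.1039, 0.0452]
tcp_rot: [0.974, -0.072, 0.215, 0.015]
contact_force: [1.0, 0.3, -2.1]
opening: 0.721
finger_force: 39.1
t 4.83 tray [-0.0249  0.11  ] 0.0452 op 0.721 ff 39.1 F [ 1.   0.3 -2.1] q [ 0.04  0.08  2.3  -0.23  0.34  1.96]
row [-0.0056, 0.0001, 0.0117] [0.0, 0.0, 0.0] rows>= 0.1
```

```bash
python3 -m handwheel '[[-0.002,0,0.0045,0,0,0,0],[-0.004,0,0.009,0,0,0,0],[-0.006,0,0.0135,0,0,0,0],[-0.006,0,0.0135,0,0,0,0]]' 35; python3 -c "
from h import *
st();a=eyes.read_camera('top')[190:330,230:430,::-1];b=eyes.read_camera('scene')[210:340,230:400,::-1]
cv2.imwrite('pics/g2.png',np.hstack([cv2.resize(a,(400,280)),cv2.resize(b,(366,280))]))"
```

```text
time: 5.32
eef_pos: [0.5056, 0.104, 0.0394]
tcp_rot: [0.974, -0.072, 0.216, 0.015]
contact_force: [-0.7, 0.1, -2.0]
opening: 0.718
finger_force: 39.1
t 5.33 tray [-0.0251  0.1102] 0.0394 op 0.718 ff 39.1 F [-0.7  0.1 -2. ] q [ 0.04  0.09  2.3  -0.24  0.33  1.97]
```

View pics/g2.png

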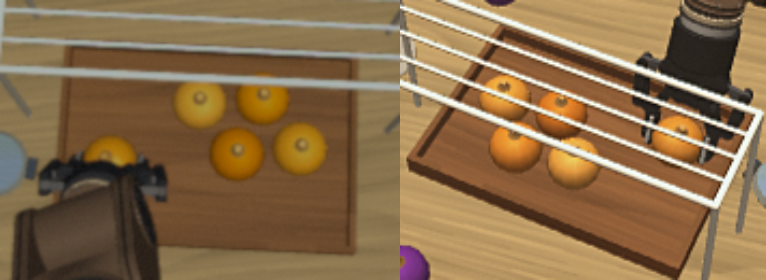

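The onion is held over the left third (scene half, 680,140), not yet touching the floor. I'll lower it until there is contact.

```bash
python3 -m handwheel '[[-0.002,0,0.0045,0,0,0,0],[-0.004,0,0.009,0,0,0,0],[-0.004,0,0.009,0,0,0,0]]' 35;python3 -m handwheel '[[-0.002,0,0.0045,0,0,0,0],[-0.002,0,0.0045,0,0,0,0]]' 35;python3 -m handwheel '[[-0.002,0,0.0045,0,0,0,0],[-0.002,0,0.0045,0,0,0,0]]' 35
```

```text
time: 5.8
eef_pos: [0.5055, 0.104, 0.0352]
tcp_rot: [0.974, -0.072, 0.215, 0.015]
contact_force: [0.7, -0.3, -1.3]
opening: 0.72
finger_force: 39.1
time: 6.05
eef_pos: [0.5064, 0.104, 0.0342]
tcp_rot: [0.974, -0.072, 0.216, 0.015]
contact_force: [-2.6, -0.2, 3.0]
opening: 0.718
finger_force: 39.5
time: 6.3
eef_pos: [0.5078, 0.1038, 0.0341]
tcp_rot: [0.973, -0.071, 0.218, 0.015]
contact_force: [-7.7, -2.7, 15.2]
opening: 0.717
finger_force: 40.6
```

```bash
python3 -m handwheel '[[0,0,0,0,0,0,0.6],[0,0,0,0,0,0,0.75],[0,0,0,0,0,0,0.75],[0,0,-0.05,0,0,0,0.75],[0,0,-0.15,0,0,0,0.75],[0,0,-0.3,0,0,0,1],[0,0,-0.35,0,0,0,1]]'; python3 -c "
from h import *
st();go(.002,-.107,.034,12,-60,.13);go(.002,-.107,.034,12,-60,.09);go(.002,-.107,.036,12,-60)
for n in ('top','scene'):cv2.imwrite(f'pics/r1{n}.png',eyes.read_camera(n)[:,:,::-1])
"
```

```text
time: 7.18
eef_pos: [0.448, 0.1129, 0.1621]
tcp_rot: [0.973, -0.071, 0.219, 0.015]
contact_force: [-0.1, -1.1, -0.8]
opening: 1.004
finger_force: 0.0
t 7.17 tray [-0.0834  0.1109] 0.1621 op 1.004 ff 0.0 F [-0.1 -1.1 -0.8] q [ 0.07 -0.31  2.38 -0.15  0.64  1.89]
row [0.1337, 0.544, 0.0643] [0.0384, -0.0673, -0.3334] rows>= 5.8
row [0.1107, 0.5442, 0.1616] [0.0384, -0.0673, -0.3334] rows>= 5.8
row [0.061, 0.5446, 0.3761] [0.0384, -0.0673, -0.3334] rows>= 5.8
```

```bash
python3 -m handwheel '[[0.13,0.544,0.064,0.038,-0.067,-0.333,1],[0.13,0.544,0.064,0.038,-0.067,-0.333,1],[0.13,0.544,0.064,0.038,-0.067,-0.333,1],[0.13,0.544,0.064,0.038,-0.067,-0.333,1],[0.13,0.544,0.064,0.038,-0.067,-0.333,1],[0.13,0.544,0.064,0.038,-0.067,-0.333,1],[0.134,0.544,0.064,0.038,-0.067,-0.333,1]]'; python3 -c "
from h import *
st();go(.002,-.107,.036,12,-60)"
```

```text
time: 8.15
eef_pos: [0.4737, -0.1131, 0.1555]
tcp_rot: [0.906, 0.411, 0.089, 0.055]
contact_force: [-0.1, -0.9, -0.1]
opening: 0.994
finger_force: 0.0
t 8.15 tray [-0.026  -0.1092] 0.1555 op 0.994 ff 0.0 F [-0.1 -0.9 -0.1] q [-0.48 -0.14  2.22  0.09  0.86  0.19]
row [0.0073, 0.0024, 0.3068] [-0.0001, -0.0009, -0.0172] rows>= 2.0
```

```bash
python3 -m handwheel '[[0.007,0.002,0.08,0,0,-0.017,1],[0.007,0.002,0.16,0,0,-0.017,1],[0.007,0.002,0.23,0,0,-0.017,1],[0.007,0.002,0.28,0,0,-0.017,1],[0.007,0.002,0.307,0,0,-0.017,1],[0.007,0.002,0.307,0,0,-0.017,1]]'; python3 -c "
from h import *
st()"; python3 -m handwheel '[[0,0,0,0,0,0,0],[0,0,0,0,0,0,0],[0,0,0,0,0,0,0],[0,0,0,0,0,0,0]]' 35; python3 -c "
from h import *
st();go(-.02,-.11,.09);go(-.04,-.115,.06);go(-.04,-.115,.042)
for n in ('top','scene'):cv2.imwrite(f'pics/r2{n}.png',eyes.read_camera(n)[:,:,::-1])"
```

```text
time: 8.9
eef_pos: [0.5019, -0.113, 0.0365]
tcp_rot: [0.895, 0.434, 0.089, 0.058]
contact_force: [-0.1, -0.9, -0.3]
opening: 1.001
finger_force: 0.0
t 8.9 tray [ 0.0018 -0.1051] 0.0365 op 1.001 ff 0.0 F [-0.1 -0.9 -0.3] q [-0.45  0.14  2.21  0.12  0.59  0.12]
time: 9.4
eef_pos: [0.5033, -0.1135, 0.0393]
tcp_rot: [0.894, 0.434, 0.09, 0.06]
contact_force: [-2.5, 1.7, 6.9]
opening: 0.717
finger_force: 38.5
t 9.4 tray [ 0.0033 -0.1055] 0.0393 op 0.717 ff 38.5 F [-2.5  1.7  6.9] q [-0.45  0.14  2.21  0.12  0.59  0.12]
row [-0.0245, -0.0201, -0.1363] [0.0, 0.0, 0.0] rows>= 0.9
row [-0.0681, -0.0699, -0.0738] [0.0, 0.0, 0.0] rows>= 0.8
row [-0.073, -0.0782, -0.0299] [0.0, 0.0, 0.0] rows>= 0.7
```

```bash
python3 -m handwheel '[[-0.01,-0.01,-0.06,0,0,0,0],[-0.0245,-0.02,-0.12,0,0,0,0],[-0.05,-0.05,-0.1,0,0,0,0],[-0.068,-0.07,-0.074,0,0,0,0],[-0.07,-0.075,-0.045,0,0,0,0],[-0.073,-0.078,-0.03,0,0,0,0],[-0.073,-0.078,-0.03,0,0,0,0]]'; python3 -m handwheel '[[-0.001,-0.002,0.007,0,0,0,0],[-0.001,-0.002,0.007,0,0,0,0]]'
```

```text
time: 10.38
eef_pos: [0.4587, -0.1166, 0.0402]
tcp_rot: [0.895, 0.434, 0.09, 0.058]
contact_force: [0.1, -0.3, -1.7]
opening: 0.712
finger_force: 39.2
time: 10.62
eef_pos: [0.4592, -0.1168, 0.0394]
tcp_rot: [0.894, 0.434, 0.09, 0.059]
contact_force: [-6.8, 2.0, 12.5]
opening: 0.716
finger_force: 40.4
```

```bash
python3 -m handwheel '[[0,0,0,0,0,0,0.65],[0,0,0,0,0,0,0.8],[0,0,0,0,0,0,0.8],[0,0,-0.05,0,0,0,0.8],[0,0,-0.15,0,0,0,0.8],[0,0,-0.25,0,0,0,1],[0,0,-0.25,0,0,0,1]]'; python3 -c "
from h import *
st();go(-.007,-.033,.036,12,-20,.1);
for n in ('top','scene'):cv2.imwrite(f'pics/r3{n}.png',eyes.read_camera(n)[:,:,::-1])"
```

```text
time: 11.5
eef_pos: [0.439, -0.1149, 0.1393]
tcp_rot: [0.894, 0.434, 0.092, 0.062]
contact_force: [-0.6, 0.8, -0.8]
opening: 1.003
finger_force: 0.0
t 11.5 tray [-0.0602 -0.116 ] 0.1393 op 1.003 ff 0.0 F [-0.6  0.8 -0.8] q [-0.52 -0.21  2.31  0.11  0.83  0.08]
row [0.2175, -0.0384, 0.0312] [0.0028, -0.0033, 0.2214] rows>= 3.7
```

```bash
python3 -m handwheel '[[0.217,-0.038,0.03,0.003,-0.003,0.221,1],[0.217,-0.038,0.03,0.003,-0.003,0.221,1],[0.217,-0.038,0.03,0.003,-0.003,0.221,1],[0.217,-0.038,0.03,0.003,-0.003,0.221,1],[0.217,-0.038,0.03,0.003,-0.003,0.221,1]]'; python3 -c "
from h import *
st();go(-.007,-.033,.036,12,-20)
cv2.imwrite('pics/look.png',cv2.resize(np.hstack([cv2.imread('pics/r3top.png')[190:330,230:430],cv2.imread('pics/r2scene.png')[200:340,230:400]]),None,fx=2,fy=2))"
```

```text
time: 12.22
eef_pos: [0.4798, -0.036, 0.1286]
tcp_rot: [0.99, 0.105, 0.097, 0.022]
contact_force: [-1.0, 0.3, -0.6]
opening: 1.003
finger_force: 0.0
t 12.22 tray [-0.0309 -0.0321] 0.1286 op 1.003 ff 0.0 F [-1.   0.3 -0.6] q [-0.3  -0.11  2.25  0.05  0.81  1.02]
row [0.0109, 0.0077, 0.2388] [-0.0026, 0.0028, 0.0007] rows>= 1.5
```

View pics/look.png

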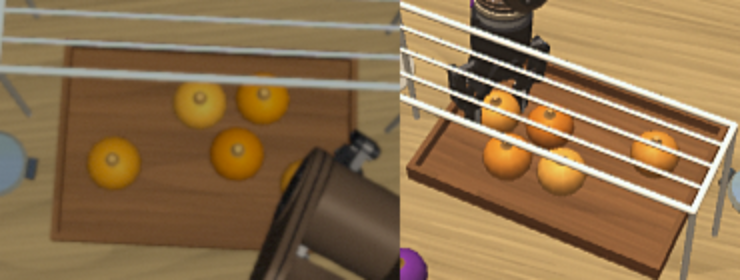

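The top half shows the first onion resting upright in the left third at (114,160), with A, B and D unmoved. Next is D at (237,153).

```bash
python3 -m handwheel '[[0.011,0.008,0.08,0,0.003,0,1],[0.011,0.008,0.15,0,0.003,0,1],[0.011,0.008,0.2,0,0.003,0,1],[0.011,0.008,0.24,0,0.003,0,1],[0.011,0.008,0.24,0,0.003,0,1],[0.011,0.008,0.24,0,0.003,0,0],[0.011,0.008,0.24,0,0.003,0,0],[0.011,0.008,0.24,0,0.003,0,0],[0.011,0.008,0.24,0,0.003,0,0]]' 35; python3 -c "
from h import *
st();s=monitor.get_state()['eef_pos'][2];go(-.02,-.03,.08);go(-.065,-.012,.065);go(-.065,-.012,s+.001)"
```

```text
time: 13.35
eef_pos: [0.5054, -0.0412, 0.0387]
tcp_rot: [0.989, 0.104, 0.104, 0.023]
contact_force: [-1.8, 1.3, 4.8]
opening: 0.718
finger_force: 38.7
t 13.35 tray [-0.0048 -0.0336] 0.0387 op 0.718 ff 38.7 F [-1.8  1.3  4.8] q [-0.3   0.12  2.23  0.07  0.59  1.  ]
row [-0.011, -0.0145, -0.1088] [0.0, 0.0, 0.0] rows>= 0.7
row [-0.1063, -0.0971, -0.0956] [0.0, 0.0, 0.0] rows>= 1.1
row [-0.119, -0.1013, -0.0339] [0.0, 0.0, 0.0] rows>= 1.0
```

```bash
python3 -m handwheel '[[-0.005,-0.007,-0.05,0,0,0,0],[-0.011,-0.0145,-0.11,0,0,0,0],[-0.06,-0.05,-0.11,0,0,0,0],[-0.106,-0.097,-0.096,0,0,0,0],[-0.112,-0.1,-0.065,0,0,0,0],[-0.118,-0.101,-0.037,0,0,0,0],[-0.118,-0.101,-0.037,0,0,0,0]]'; python3 -m handwheel '[[-0.001,0,0.006,0,0,0,0],[-0.001,0,0.006,0,0,0,0]]'
```

```text
time: 14.22
eef_pos: [0.4488, -0.0115, 0.0395]
tcp_rot: [0.989, 0.104, 0.103, 0.022]
contact_force: [0.8, -0.3, -0.6]
opening: 0.72
finger_force: 39.1
time: 14.48
eef_pos: [0.4494, -0.0117, 0.0387]
tcp_rot: [0.989, 0.104, 0.103, 0.022]
contact_force: [-3.1, 0.1, 5.4]
opening: 0.716
finger_force: 39.7
```

```bash
python3 -m handwheel '[[0,0,0,0,0,0,0.65],[0,0,0,0,0,0,0.8],[0,0,0,0,0,0,0.8],[0,0,-0.05,0,0,0,0.8],[0,0,-0.15,0,0,0,0.8],[0,0,-0.27,0,0,0,1],[0,0,-0.27,0,0,0,1]]'; python3 -c "
from h import *
st();go(.048,.011,.040,28,38,.12)"
```

```text
time: 15.35
eef_pos: [0.4285, -0.0095, 0.1479]
tcp_rot: [0.988, 0.104, 0.108, 0.024]
contact_force: [0.0, 0.4, 0.3]
opening: 1.001
finger_force: 0.0
t 15.35 tray [-0.0854 -0.0131] 0.1479 op 1.001 ff 0.0 F [0.  0.4 0.3] q [-0.28 -0.29  2.36  0.05  0.85  1.05]
row [0.1962, 0.0079, 0.0474] [0.012, 0.0881, 0.3203] rows>= 5.6
```

```bash
python3 -m handwheel '[[0.1,0.004,0.02,0.012,0.088,0.32,1],[0.196,0.008,0.047,0.012,0.088,0.32,1],[0.196,0.008,0.047,0.012,0.088,0.32,1],[0.196,0.008,0.047,0.012,0.088,0.32,1],[0.196,0.008,0.047,0.012,0.088,0.32,1],[0.196,0.008,0.047,0.012,0.088,0.32,1],[0.196,0.008,0.047,0.012,0.088,0.32,1]]'; python3 -c "
from h import *
st();go(.048,.011,.040,28,38)"
```

```text
time: 16.23
eef_pos: [0.5046, 0.0044, 0.1391]
tcp_rot: [0.895, -0.38, 0.227, -0.061]
contact_force: [-0.3, 0.5, -0.4]
opening: 1.0
finger_force: 0.0
t 16.23 tray [-0.012   0.0114] 0.1391 op 1.0 ff 0.0 F [-0.3  0.5 -0.4] q [-0.21 -0.18  2.33  0.07  0.51  2.12]
row [0.0168, -0.011, 0.289] [0.0022, 0.0037, 0.0005] rows>= 1.9
```

```bash
python3 -m handwheel '[[0.017,-0.011,0.07,0.002,0.004,0,1],[0.017,-0.011,0.14,0.002,0.004,0,1],[0.017,-0.011,0.2,0.002,0.004,0,1],[0.017,-0.011,0.25,0.002,0.004,0,1],[0.017,-0.011,0.28,0.002,0.004,0,1],[0.017,-0.011,0.289,0.002,0.004,0,1],[0.017,-0.011,0.289,0.002,0.004,0,1]]'; python3 -c "
from h import *
st()
cv2.imwrite('pics/look2.png',cv2.resize(np.hstack([eyes.read_camera('top')[190:330,230:430,::-1],eyes.read_camera('scene')[200:340,230:400,::-1]]),None,fx=2,fy=2))"
```

```text
time: 17.1
eef_pos: [0.5654, -0.005, 0.042]
tcp_rot: [0.893, -0.38, 0.236, -0.062]
contact_force: [0.0, -0.7, -0.5]
opening: 1.004
finger_force: 0.0
t 17.1 tray [0.0495 0.0107] 0.042 op 1.004 ff 0.0 F [ 0.  -0.7 -0.5] q [-0.2   0.16  2.23  0.1   0.26  2.09]
```

View pics/look2.png

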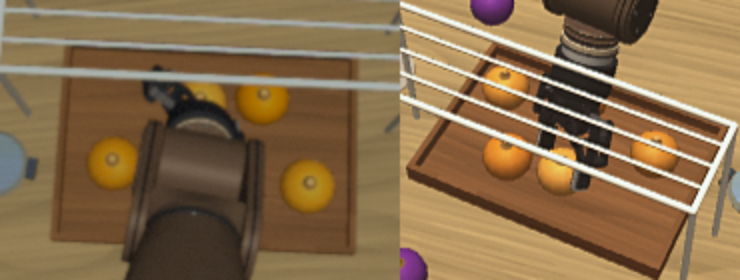

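The fingers straddle onion A (scene half 560,168) and are clear of B at (507,155). No contact force shows, so I'll close.

```bash
python3 -m handwheel '[[0,0,0,0,0,0,0],[0,0,0,0,0,0,0],[0,0,0,0,0,0,0],[0,0,0,0,0,0,0]]' 35; python3 -c "
from h import *
st();s=monitor.get_state()['eef_pos'][2];go(.03,.011,.075);go(.035,.036,.065);go(.04,.036,s+.0015)"
```

```text
time: 17.7
eef_pos: [0.5657, -0.005, 0.0431]
tcp_rot: [0.892, -0.379, 0.236, -0.062]
contact_force: [-3.2, 0.9, 4.1]
opening: 0.712
finger_force: 37.0
t 17.7 tray [0.0498 0.0107] 0.0431 op 0.712 ff 37.0 F [-3.2  0.9  4.1] q [-0.2   0.16  2.23  0.1   0.26  2.09]
row [-0.0049, 0.0031, -0.0938] [0.0, 0.0, 0.0] rows>= 0.6
row [-0.0441, -0.0457, -0.066] [0.0, 0.0, 0.0] rows>= 0.6
row [-0.0545, -0.0376, -0.015] [0.0, 0.0, 0.0] rows>= 0.4
```

```bash
python3 -m handwheel '[[-0.003,0.002,-0.05,0,0,0,0],[-0.005,0.003,-0.094,0,0,0,0],[-0.025,-0.02,-0.08,0,0,0,0],[-0.044,-0.046,-0.066,0,0,0,0],[-0.05,-0.041,-0.035,0,0,0,0],[-0.054,-0.038,-0.017,0,0,0,0],[-0.054,-0.038,-0.017,0,0,0,0]]'; python3 -m handwheel '[[-0.002,0.001,0.005,0,0,0,0],[-0.002,0.001,0.005,0,0,0,0]]'
```

```text
time: 18.58
eef_pos: [0.5588, 0.021, 0.0435]
tcp_rot: [0.892, -0.38, 0.235, -0.062]
contact_force: [0.3, -0.1, -1.2]
opening: 0.709
finger_force: 39.2
time: 18.82
eef_pos: [0.5597, 0.021, 0.0431]
tcp_rot: [0.892, -0.38, 0.236, -0.062]
contact_force: [-6.1, -1.9, 8.9]
opening: 0.715
finger_force: 40.2
```

Contact with the floor. Next I release, retreat and back away toward the robot's right, then check.

```bash
python3 -m handwheel '[[0,0,0,0,0,0,0.65],[0,0,0,0,0,0,0.8],[0,0,0,0,0,0,0.8],[0,0,-0.05,0,0,0,0.8],[0,0,-0.15,0,0,0,0.8],[0,0,-0.28,0,0,0,1],[0,0,-0.4,0,0,0,1],[0,0,-0.4,0,0,0,1]]'; python3 -c "
from h import *
st();go(-.13,-.2,.25,0,0)"
```

```text
time: 19.82
eef_pos: [0.4859, 0.0325, 0.1881]
tcp_rot: [0.891, -0.379, 0.24, -0.064]
contact_force: [-0.2, 0.1, -0.3]
opening: 1.0
finger_force: 0.0
t 19.82 tray [-0.0345  0.0366] 0.1881 op 1.0 ff 0.0 F [-0.2  0.1 -0.3] q [-0.14 -0.32  2.35 -0.    0.61  2.23]
row [0.2578, 0.5494, -0.25] [-0.0526, -0.1541, -0.2065] rows>= 4.4
```

```bash
python3 -m handwheel '[[0.1,0.2,-0.15,-0.053,-0.154,-0.207,1],[0.258,0.55,-0.25,-0.053,-0.154,-0.207,1],[0.258,0.55,-0.25,-0.053,-0.154,-0.207,1],[0.258,0.55,-0.25,-0.053,-0.154,-0.207,1],[0.258,0.55,-0.25,-0.053,-0.154,-0.207,1],[0.258,0.55,-0.25,-0.053,-0.154,-0.207,1]]'; python3 -c "
from h import *
st();a=eyes.read_camera('top');b=eyes.read_camera('scene')
cv2.imwrite('pics/f.png',np.vstack([a,b])[:,:,::-1])
cv2.imwrite('pics/fv.png',np.hstack([cv2.resize(a[150:350,180:440,::-1],(400,308)),cv2.resize(b[170:370,180:420,::-1],(400,308))]))"
```

```text
time: 20.58
eef_pos: [0.357, -0.1908, 0.2454]
tcp_rot: [0.997, -0.072, -0.006, 0.0]
contact_force: [0.3, 0.4, -1.1]
opening: 1.002
finger_force: 0.0
t 20.57 tray [-0.1307 -0.2026] 0.2454 op 1.002 ff 0.0 F [ 0.3  0.4 -1.1] q [-0.74 -0.34  2.2  -0.01  1.29  0.98]
```

View pics/fv.png

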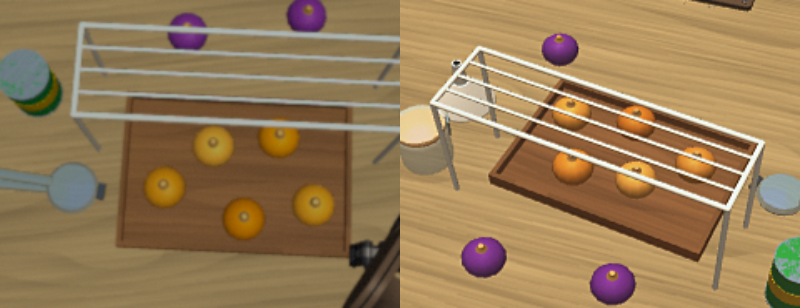

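All five onions sit upright on the tray floor: (213,146), (279,138), (164,187), (244,218) and (314,204) in the top half. The bystanders are where they were. I'll check the gaps.

```bash
python3 -c "
from h import *
from scipy.spatial.distance import pdist
u=np.array([(213,146),(279,138),(164,187),(244,218),(314,204)])/400*260+[180,150]
Q=np.array([W2T(ray('top',x,.034),P) for x in u]);print(Q.round(3).tolist(),(pdist(Q)*1000-64).round())
r=eyes.read_camera('top').astype(int)-cv2.imread('pics/top0.png')[:,:,::-1]
m=(abs(r).sum(2)>60).astype(np.uint8);print(cv2.connectedComponentsWithStats(m)[2].tolist())"
```

```text
[[0.041, 0.038], [0.058, -0.061], [-0.025, 0.107], [-0.065, -0.013], [-0.04, -0.116]] [ 36.  31.  53. 109. 123.  68.  48.  63. 159.  42.]
[[0, 0, 640, 480, 270412], [324, 231, 18, 22, 241], [307, 232, 20, 25, 325], [353, 239, 18, 7, 48], [353, 245, 40, 29, 648], [335, 250, 26, 31, 457], [275, 259, 25, 25, 486], [343, 263, 297, 217, 27440], [367, 267, 1, 1, 1], [368, 271, 1, 1, 1], [372, 273, 25, 23, 430], [325, 279, 26, 26, 492], [236, 396, 143, 84, 5893], [379, 403, 1, 1, 1], [374, 407, 2, 2, 2], [375, 410, 2, 1, 2], [371, 416, 1, 1, 1], [453, 422, 6, 13, 32], [368, 424, 1, 1, 1], [420, 439, 1, 1, 1], [420, 441, 1, 1, 1], [422, 451, 1, 1, 1], [309, 465, 1, 1, 1], [318, 466, 30, 14, 270], [467, 467, 1, 1, 1], [475, 467, 2, 2, 3], [309, 468, 1, 1, 1], [307, 475, 2, 2, 4], [310, 476, 1, 1, 1], [307, 478, 2, 1, 2], [312, 479, 1, 1, 1]]
```

The smallest gap is 31 mm, every third holds an onion, and nothing else has moved, so I'm handing in.

```bash
python3 -c "
from plant import ctrl;print(ctrl.sign_off())"
```

```text
the job is handed in; nothing more can be done
None
```

The job is handed in: all five sweet onions rest upright on the tray floor, with at least one in each third and gaps of about 31 mm or more, done in about 21 s of robot time, with no sign in the final pictures that the can, jar, funnel, squeezer or purple onions moved.

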